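# Unmould a goat log from its tall mould on to the draining tray

### The job

The fresh goat log has sunk deep inside the tall white mould: lay the mould over gently (do not let it topple), carry it to the steel tray, tip its mouth down over the free part of the tray so that the log slides out low and comes to lie flat in the tray beside the first log. The cheese is soft: never touch it with the gripper, and leave the first log and the short moulds where they are. Finally set the empty mould down on the slate, standing or lying, clear of the tray.

Things in the scene. Friction and masses are not known exactly. Their poses are not given: they have to be found in the camera images.
- log_mould: Tall white plastic log mould, 195 mm, open at the top, 0.14 to 0.24 kg, loose: round tube, outside diameter 56, bore 49 mm, on a square foot 68 x 68 x 7 mm; rolled rim at the mouth 65 mm across, 9 mm deep. Origin: centre of the foot's underside; z along the tube to the mouth, x and y parallel to the foot's edges. It starts standing, the log inside; tilted over about 22 degrees it falls.
- mould_mouth (a point): Centre of the mould's mouth, 195 mm from the underside of the foot; axes as the mould's. Lying, the mould rests on a flat edge of the foot and on the rim, its axis 33 mm above the slate. Friction of cheese on mould is 0.5 to 0.7: with the mouth 27 to 36 degrees below level the log begins to slide.
- log_center (a point): Centre of the grey goat log to unmould: diameter about 40 mm, 144 mm long, 0.17 to 0.28 kg, its y axis along the log. At the start it stands on the mould's inner floor (7 mm above the underside): its upper end is 44 mm below the rim, its centre 79 mm from the foot's underside. Lying in the tray its centre is about 24 mm above the slate.
- tray: Fixed shallow steel draining tray, 200 (x) x 230 (y) x 14 mm high, floor and walls 3 mm thick, on the slate. Seven ribs 2.5 mm high and 6 mm wide run along its y, 24 mm apart, the middle one at x = 0; a log rests in the groove between two. Origin: centre of its underside. The first log lies along y in the far (+x) half; the free part is where x is below about +30 mm.
- first_log: Log of 44 x 146 x 40 mm that already lies in the tray, 60 mm from the tray's centre toward the tray's +x, parallel to the tray's y. Origin at the centre of its underside, y along the log. Loose; leave it alone.
- short_mould_0: Empty short white tapered drum mould, 73 mm across the rim, 85 mm tall, standing to the left; origin at the centre of its underside. Loose bystander.
- short_mould_1: Second short drum mould of the same shape and size; origin at the centre of its underside. Loose bystander.
- wire_slicer: Fixed cheese wire slicer with a marble plate and a wire bow, 219 (x) x 285 (y) x 47 mm high, behind the place of the mould; origin at the centre of its underside. The slate in front of it, as far as the short moulds at the left and the tray at the right, is free and wide enough for the mould to lie along y.

How it is judged (in metres and radians):
On the way, in this order (a step that is already met when the one before it is completed fails the run):
1. the mould is tilted with its mouth well below level, the log still inside or sliding out (angle between log_mould's own z axis and vertical above 1.75 rad and z of log_center in the frame of log_mould below 0.2 m), for 0.05 s.
2. the log has left the mould (z of log_center in the frame of log_mould above 0.2 m and contact force between log_mould and goat_log below 0.02 N), for 0.2 s.
At the end, for the whole second after the job is handed in: The goat log lies level at rest in the tray's free part, its centre within 60 mm of the tray's centre along the tray and between -90 and +30 mm across it, out of the mould; the empty mould is at rest on the slate, standing or lying, touching neither tray nor log (x of log_center in the frame of tray between -0.09 and 0.03 m and y of log_center in the frame of tray between -0.06 and 0.06 m and height (world z) of log_center below 0.03 m and angle between log_center's own y axis and vertical between 1.5 and 1.64 rad and linear speed of goat_log below 0.08 m/s and linear speed of log_mould below 0.03 m/s and height (world z) of log_mould below 0.045 m and height (world z) of mould_mouth below 0.2 m and contact force between log_mould and tray below 0.05 N and contact force between log_mould and goat_log below 0.05 N).
It fails at once if the robot touches the fresh log (contact force between any of the fingers, the arm and goat_log above 0.5 N).
It fails at once if the mould is let fall or knocked over (angular speed of log_mould above 4 rad/s and angle between log_mould's own z axis and vertical below 1.45 rad).
It fails at once if the log is dropped: more than half out of the mould while its centre is over 110 mm high (z of log_center in the frame of log_mould above 0.2 m and height (world z) of log_center above 0.11 m).
It fails at once if the first log is moved by more than 20 mm (distance of first_log from where it was at the start of the episode above 0.02 m).
It fails at once if a short mould is moved by more than 20 mm (distance of any of short_mould_0, short_mould_1 from where it was at the start of the episode above 0.02 m).
It also fails if it takes over 58 s, if anything falls off the work surface, if the arm or the gripper's body presses on something with over 40 N, if the wrist force passes 120 N, or if a joint passes its speed limit or range.

### The arm

A 6-joint arm with a two-finger parallel gripper is mounted at the origin on a cart in front of the work surface, level with it; the furniture and walls round the work are solid. World frame = base frame: x ahead of the robot, y to its left, z up, the work surface at z = 0. Lengths are in mm, angles in rad, forces in N, time in s.
With the tool pointing down it reaches from about 350 to 850 mm from the base axis. Payload 8.1 kg.
Tool frame: the origin (TCP) lies on the centre line of the jaws, within the pads' length; the fingertips stand 19 mm ahead of it and the grasp point (between the pads) is the TCP (manip.finger_overhang is the distance from the TCP to the fingertips, in mm); y points along the fingers, x is the direction in which the jaws open and shut, and the axes are right-handed (so a half turn about y gives the same grasp; the last joint's range is limited). The gripper opens to 93 mm and grips with 3 to 60 N. Pads are 15 mm wide; open, the fingers measure 128 mm over their backs; the gripper's body (75 mm by 188 mm) begins 65 mm behind the grasp point.
Start: joints at [-1.355, 0.13, 1.488, -0, 1.523, -0.085], TCP at [177.791, -573.058, 237.635] pointing down, gripper open.
Joint ranges: [-2.96, 2.96], [-0.89, 2.26], [0.02, 2.5], [-1.34, 4.48], [0, 2.73], [-2.66, 2.66]. Speed limits (rad/s): [2.39, 2.39, 2.79, 3.14, 3.14, 3.14].

### API

Orientations are given as a unit quaternion [x, y, z, w].
In Python, from station import manip, claw, kinematics, imaging, ticket, readout gives the robot as it stands. Calls block until the motion is done:
- manip.reach(position, orientation): joint-space move of the TCP to a pose.
- manip.line_to(position, v=150, ori=None): straight line of the TCP; ori=None keeps the orientation; v is the mean speed in mm/s.
- manip.goto_joints(angles): joint-space move.
- claw.grip(opening): opening from 0.0 (shut) to 1.0 (fully open); the grip force is fixed at half the most; returns when the fingers have stopped.
- manip.pause(seconds).
- kinematics.ik(position, orientation): joint angles nearest the present ones, or None.
- imaging.camera(name): name is "side" or "top" or "wrist"; returns a dict with "pixels" (420x560x3 uint8, red, green, blue), "fx", "fy", "cx", "cy" (pixels), "k1" (the pictures are not rectified: a ray, as slopes to the right and down, at radius r is drawn at 1 + k1 r^2 times it, then the intrinsics apply), "extrinsics" (4x4, takes a point from world to camera coordinates). Camera axes: x right, y down, z forward; pixel columns grow to the right and rows downward; lengths in mm; the calibration is good to about 2 mm. A picture is of the moment at which its call begins. There is no depth.
A pose or a line that the arm cannot do raises manip.Unreachable and nothing moves.
- ticket.sign_off(): hands the job in, once; it reports no verdict.
Readings, each from a call of its own:
- readout.read_t(): time.
- readout.read_joint_pos(): joint angles.
- readout.read_dq(): joint speeds.
- readout.read_tau(): joint torques, N m.
- readout.read_eef_pos(): TCP position.
- readout.read_ee_rot(): TCP orientation.
- readout.read_contact_force(): force on the tool from outside, world axes, zero at the start.
- readout.read_ft_torque(): the same for the moment, N m.
- readout.read_finger_gap(): opening from 0.0 (shut) to 1.0 (fully open).
Only numpy, scipy, OpenCV 4.12 (cv2) and the standard library are available. Lean on these libraries where they do the work, as an engineer would, in place of code of your own. Each camera call takes 0.05 s, during which the arm holds its last target.

## Working session

There is one attempt and no reset: what is moved stays moved. The work goes in short steps, each a Python script; the robot and the scene stay as the last script left them, time stands still between calls to the robot, and variables do not carry over. Pictures are saved under pics/ and viewed, and the job is handed in when it is done.

```bash
mkdir -p pics; ls
cat > h.py <<'E'
import numpy as np, cv2
from station import manip, claw, kinematics, imaging, ticket, readout
def shot(cam,name):
    d=imaging.camera(cam); cv2.imwrite(f'pics/{name}.png',cv2.cvtColor(d['pixels'],cv2.COLOR_RGB2BGR))
    np.savez(f'pics/{name}.npz',**d); return d
def K(d): return np.array([[d['fx'],0,d['cx']],[0,d['fy'],d['cy']],[0,0,1.]])
def D(d): return np.array([d['k1'],0,0,0.])
def ray(d,u,v):
    p=cv2.undistortPointsIter(np.array([[[u,v]]],float),K(d),D(d),None,None,(3,100,1e-12))[0,0]
    E=d['extrinsics']; R=E[:3,:3]; t=E[:3,3]
    return -R.T@t, R.T@np.array([p[0],p[1],1.])
def onz(d,u,v,z):
    o,r=ray(d,u,v); return o+r*(z-o[2])/r[2]
def proj(d,P):
    E=d['extrinsics']; return cv2.projectPoints(np.array(P,float).reshape(-1,3),cv2.Rodrigues(E[:3,:3])[0],E[:3,3],K(d),D(d))[0][:,0]
def load(n): 
    z=np.load(f'pics/{n}.npz'); return {k:(z[k] if z[k].ndim else float(z[k])) for k in z.files}
E
python3 - <<'E'
from h import *
for c in ('top','side','wrist'):
    d=shot(c,c+'0'); print(c,d['fx'],d['k1'],np.round(d['extrinsics'],3).tolist())
print(readout.read_t(),readout.read_ee_rot(),readout.read_eef_pos())
E
```

```text
pics
top 401.4592217445841 0.019059614069690586 [[-0.029, -1.0, 0.007, 357.224], [-0.998, 0.028, -0.052, 567.345], [0.052, -0.009, -0.999, 1010.113], [0.0, 0.0, 0.0, 1.0]]
side 543.4780565181754 -0.02950227237002843 [[-0.953, -0.303, -0.01, 663.487], [-0.186, 0.609, -0.771, -6.794], [0.24, -0.733, -0.637, 1543.002], [0.0, 0.0, 0.0, 1.0]]
wrist 300.9384515260169 0.005984221100068972 [[0.296, -0.955, -0.002, -599.009], [-0.924, -0.287, 0.252, -29.563], [-0.241, -0.073, -0.968, 390.193], [0.0, 0.0, 0.0, 1.0]]
0.15 [-0.56894841  0.41981174 -0.41906027  0.56960012] [ 177.69098322 -572.65727602  236.8314569 ]
```

View pics/top0.png

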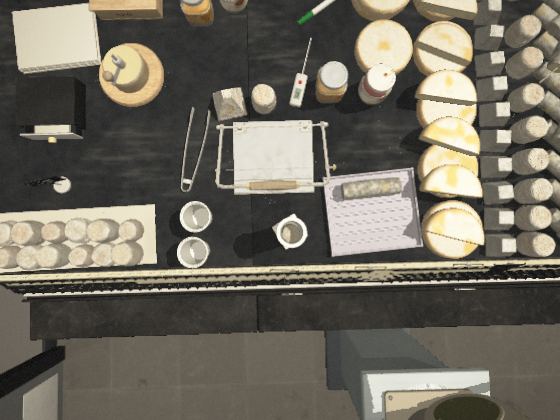

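View pics/side0.png

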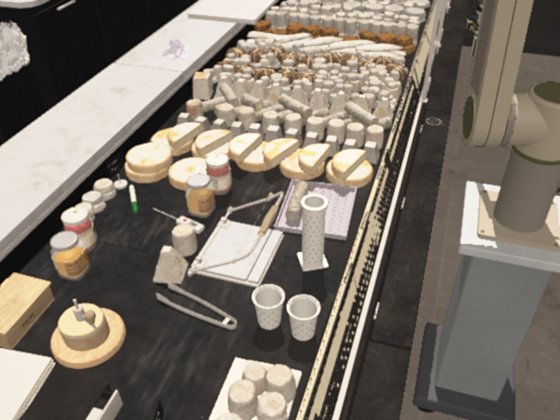

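View pics/wrist0.png

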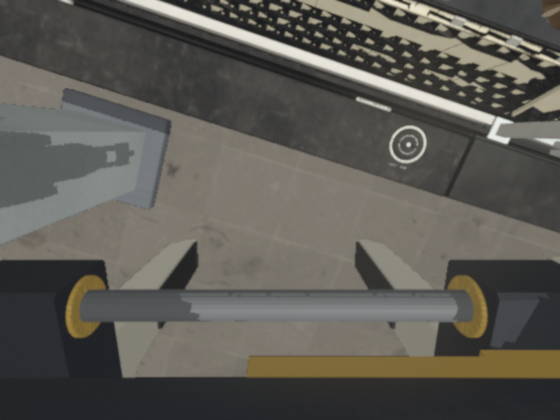

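Run:
```python
from h import *
t=cv2.imread('pics/top0.png');s=cv2.imread('pics/side0.png')
cv2.imwrite('pics/tz.png',cv2.resize(t[150:275,165:435],None,fx=2.96,fy=2.96,interpolation=cv2.INTER_CUBIC))
cv2.imwrite('pics/sz.png',cv2.resize(s[170:350,230:370],None,fx=3.3,fy=3.3,interpolation=cv2.INTER_CUBIC))
d=load('top0')
for n,u,v,z in [('mouth',290,232,195),('t1',324,182,14),('t2',413,169,14),('t3',421,246,14),('t4',331,256,14),('sm0',194,252,85),('sm1',196,217,85)]: print(n,onz(d,u,v,z).round(1))
s=load('side0')
for n,u,v,z in [('mouth',315,202,195),('f1',298,258,0),('f2',326,265,0),('f3',304,271,0)]: print(n,onz(s,u,v,z).round(1))
from scipy.spatial.transform import Rotation as R
print(R.from_quat([-0.56894841,0.41981174,-0.41906027,0.56960012]).as_matrix().round(3))
```

```text
mouth [513.  333.1 195. ]
t1 [635.7 238.8  14. ]
t2 [662.7   9.7  14. ]
t3 [465.8  -1.6  14. ]
t4 [447.  227.4  14. ]
sm0 [471.2 557.9  85. ]
sm1 [553.4 551.8  85. ]
mouth [511.9 334.9 195. ]
f1 [553.2 334.5   0. ]
f2 [476.2 338.6   0. ]
f3 [524.7 376.5   0. ]
[[ 0.296 -0.     0.955]
 [-0.955  0.001  0.296]
 [-0.001 -1.     0.   ]]
```

View pics/tz.png

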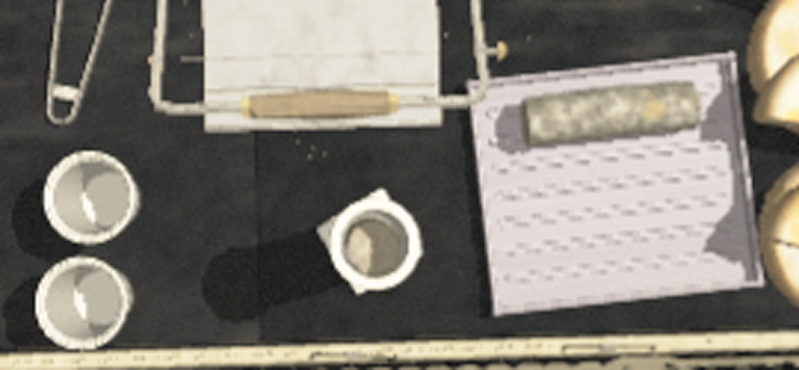

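View pics/sz.png

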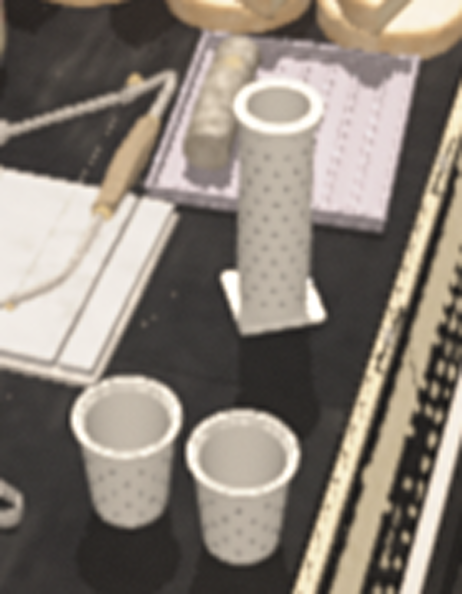

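```bash
cat >> h.py <<'E'
from scipy.spatial.transform import Rotation as R
def pose(d,jaw):
    y=np.array(d,float);y/=np.linalg.norm(y);x=np.array(jaw,float);x-=y*(x@y);x/=np.linalg.norm(x)
    return R.from_matrix(np.c_[x,y,np.cross(x,y)]).as_quat()
E
python3 - <<'E'
from h import *
d=load('top0');s=load('side0')
f=lambda u,v:(u/2.96+165-.3,v/2.96+150-.3)
for u,v in [(469,83),(735,52),(763,285),(494,316)]: print('tray',onz(d,*f(u,v),14).round(1))
for u,v in [(380,190),(320,232),(360,292)]: print('foot top',onz(d,*f(u,v),7).round(1))
for u,v in [(222,275),(240,333),(326,318)]: print('foot side',onz(s,u/3.3+230,v/3.3+170,3).round(1))
print('rim',onz(d,*f(375,242),195).round(1), onz(s,278/3.3+230-.3,109/3.3+170-.3,195).round(1))
# first log
for u,v in [(525,100),(697,85),(700,125),(530,145)]: print('log',onz(d,*f(u,v),30).round(1))
def test(n,p,dd,j):
    for sg in (1,-1):
        q=kinematics.ik(p,pose(dd,np.array(j)*sg)); print(n,sg,None if q is None else np.round(q,2))
M=np.array([512,334,0.])
c,s_=np.cos,np.sin
for z in (95,110,130): 
    test(f'A{z}',M+[0,0,z],[1,0,0],[0,1,0]); test(f'B{z}',M+[0,0,z],[0,-1,0],[1,0,0])
    for a in (20,45): test(f'Bp{a} {z}',M+[0,0,z],[0,-c(np.radians(a)),-s_(np.radians(a))],[1,0,0])
for a in (90,110,125,135):
    a_=np.radians(a); P=[523,240,160]
    test(f'A pour{a}',P,[1,0,0],[0,c(a_),s_(a_)])
    test(f'B pour{a}',P,[0,-c(a_),-s_(a_)],[1,0,0])
    a2=a_+np.radians(20); test(f'Bp20 pour{a}',P,[0,-c(a2),-s_(a2)],[1,0,0])
E
```

```text
tray [646.8 240.6  14. ]
tray [667.2   9.5  14. ]
tray [465.8  -5.3  14. ]
tray [445.9 226.   14. ]
foot top [556.7 320.1   7. ]
foot top [521.8 373.    7. ]
foot top [469.2 339.9   7. ]
foot side [559.3 320.9   3. ]
foot side [527.1 380.    3. ]
foot side [467.5 344.4   3. ]
rim [514.  330.2 195. ] [513.6 338.4 195. ]
log [629.  195.1  30. ]
log [637.6  48.4  30. ]
log [603.4  47.3  30. ]
log [590.5 192.3  30. ]
A95 1 [1.   0.58 2.16 4.18 1.36 1.22]
A95 -1 [ 1.    0.58  2.16  4.18  1.36 -1.92]
B95 1 [ 0.87  1.47  0.47 -1.16  2.37  0.55]
B95 -1 [ 0.87  1.47  0.47 -1.16  2.37 -2.59]
Bp20 95 1 [ 0.86  1.18  0.73 -0.83  2.16  0.73]
Bp20 95 -1 [ 0.86  1.18  0.73 -0.83  2.16 -2.41]
Bp45 95 1 [ 0.79  0.81  1.06 -0.54  1.84  0.8 ]
Bp45 95 -1 [ 0.79  0.81  1.06 -0.54  1.84 -2.34]
A110 1 [1.   0.53 2.18 4.19 1.34 1.2 ]
A110 -1 [ 1.    0.53  2.18  4.19  1.34 -1.95]
B110 1 [ 0.87  1.44  0.5  -1.16  2.37  0.54]
B110 -1 [ 0.87  1.44  0.5  -1.16  2.37 -2.6 ]
Bp20 110 1 [ 0.86  1.15  0.74 -0.84  2.17  0.72]
Bp20 110 -1 [ 0.86  1.15  0.74 -0.84  2.17 -2.42]
Bp45 110 1 [ 0.79  0.79  1.06 -0.55  1.86 
[... 606 characters left out ...]
3]
Bp20 pour90 -1 None
A pour110 1 None
A pour110 -1 [ 0.79  0.22  2.43  4.    1.24 -0.01]
B pour110 1 [0.13 0.03 1.78 0.36 1.3  0.03]
B pour110 -1 None
Bp20 pour110 1 [-0.08  0.06  1.86  0.72  1.35 -0.29]
Bp20 pour110 -1 None
A pour125 1 None
A pour125 -1 [0.79 0.22 2.43 4.   1.24 0.25]
B pour125 1 [-0.03  0.04  1.85  0.63  1.33 -0.21]
B pour125 -1 None
Bp20 pour125 1 [-0.2   0.18  1.89  0.94  1.44 -0.51]
Bp20 pour125 -1 [-0.2   0.18  1.89  0.94  1.44  2.63]
A pour135 1 None
A pour135 -1 [0.79 0.22 2.43 4.   1.24 0.42]
B pour135 1 [-0.12  0.09  1.88  0.8   1.37 -0.37]
B pour135 -1 None
Bp20 pour135 1 [-0.26  0.28  1.88  1.07  1.53 -0.64]
Bp20 pour135 -1 [-0.26  0.28  1.88  1.07  1.53  2.5 ]
```

```bash
cat >> h.py <<'E'
G=100.; PT=np.radians(15)
M=np.array([513.4,332,0]); Zv=np.array([0,0,1.])
TC=np.array([556.4,117.7,0]); ty=np.radians(4.6)
EX=np.array([np.cos(ty),np.sin(ty),0]); EY=np.array([-np.sin(ty),np.cos(ty),0])
def hv(psi): return np.array([np.cos(np.radians(psi)),np.sin(np.radians(psi)),0])
def axes(psi,th):
    h=hv(psi);t=np.radians(th); a=np.cos(t)*Zv+np.sin(t)*h; b=np.cos(t)*h-np.sin(t)*Zv
    return h,a,b
def tool(psi,th):
    h,a,b=axes(psi,th); d=np.cos(PT)*b-np.sin(PT)*a
    return d,pose(d,[-h[1],h[0],0])
PP=-(90-4.6)  # pour yaw
def pour(xt,yt,z,th):  # mouth at tray xt,yt, height z
    h,a,b=axes(PP,th); m=TC+xt*EX+yt*EY+z*Zv
    return m-(195-G)*a, tool(PP,th)[1]
PSI=-58.5
E
python3 - <<'E'
from h import *
def sh(n,p,o):
    q=kinematics.ik(p,o); print(n,np.round(p),None if q is None else np.round(q,2))
d,o=tool(PSI,0); g=M+[0,0,G]
sh('hi',g-d*110+[0,0,220],o); sh('pre',g-d*110,o); sh('grasp',g,o); sh('lift',g+[0,0,60],o)
for th in (30,60,90): sh(th,g+[0,0,80],tool(PSI,th)[1])
for th in (90,): sh('yaw',np.array([520,300,190]),tool(PP,th)[1])
for th in (90,115,130): sh('p%d'%th,*pour(-36,-20,45,th))
for th in (130,115,100): sh('w%d'%th,*pour(-36,110,45,th))
sh('lay',np.array([510,370,33]),tool(-90,90)[1]);sh('lay',np.array([510,370,33]),tool(-58.5,90)[1])
print(np.round(EY,3),g)
E
```

```text
hi [458. 423. 348.] [ 1.14  0.69  1.06 -1.16  2.07  0.37]
pre [458. 423. 128.] [ 1.14  0.96  1.08 -1.04  1.94  0.65]
grasp [513. 332. 100.] [ 1.01  0.88  1.29 -1.09  1.78  0.71]
lift [513. 332. 160.] [ 1.01  0.78  1.32 -1.1   1.82  0.64]
30 [513. 332. 180.] [ 0.89  0.43  1.44 -0.73  1.59  0.44]
60 [513. 332. 180.] [ 0.64  0.23  1.51 -0.26  1.44  0.13]
90 [513. 332. 180.] [ 0.34  0.21  1.52  0.26  1.46 -0.25]
yaw [520 300 190] [0.28 0.08 1.66 0.26 1.36 0.16]
p90 [515. 190.  45.] [ 0.09  0.15  1.86  0.29  1.14 -0.11]
p115 [515. 181.  85.] [-0.19  0.21  1.86  0.69  1.35 -0.52]
p130 [516. 167. 106.] [-0.32  0.34  1.81  0.86  1.52 -0.69]
w130 [506. 297. 106.] [-0.09  0.28  1.88  0.97  1.36 -0.58]
w115 [505. 310.  85.] [ 0.06  0.2   1.88  0.76  1.21 -0.36]
w100 [504. 318.  61.] [ 0.22  0.18  1.83  0.49  1.11 -0.08]
lay [510 370  33] [0.41 0.29 1.73 0.28 1.04 0.28]
lay [510 370  33] [ 0.4   0.4   1.58  0.28  1.21 -0.26]
[-0.08   0.997  0.   ] [513.4 332.  100. ]
```

Run:
```python
from h import *
d,o=tool(PSI,0); g=M+[0,0,G]
manip.reach(g-d*110+[0,0,220],o); print(readout.read_t())
manip.line_to(g-d*110,v=200); print(readout.read_t(),readout.read_eef_pos(),readout.read_contact_force())
shot('side','s1');shot('top','t1')
a=cv2.imread('pics/s1.png');b=cv2.imread('pics/t1.png')
cv2.imwrite('pics/c1.png',np.hstack([cv2.resize(a[120:400,150:460],(398,360)),cv2.resize(b[120:400,150:460],(398,360))]))
```

```text
3.7667
5.0167 [458.23837225 423.23016193 129.95278473] [ 0.21182606 -0.57828046 -0.67873599]
```

View pics/c1.png

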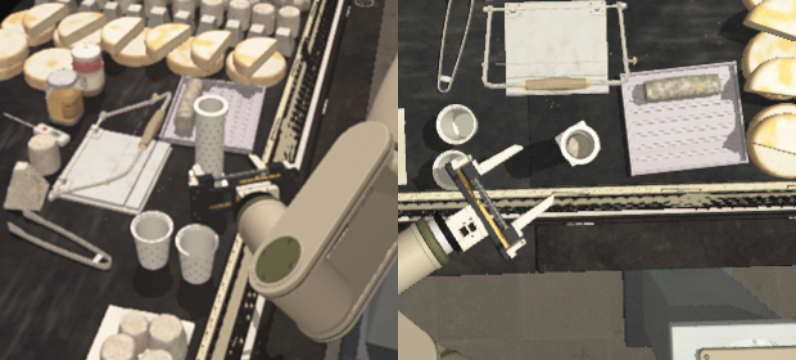

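Run:
```python
from h import *
d,o=tool(PSI,0); g=M+[0,0,G]
manip.line_to(g,v=80); print(readout.read_t(),readout.read_eef_pos().round(1),readout.read_contact_force().round(2))
claw.grip(0.0); print(readout.read_t(),'gap',readout.read_finger_gap(),readout.read_contact_force().round(2))
manip.line_to(g+[0,0,30],v=60); print(readout.read_t(),'gap',readout.read_finger_gap(),readout.read_contact_force().round(2))
shot('side','s2');shot('top','t2')
a=cv2.imread('pics/s2.png');b=cv2.imread('pics/t2.png')
cv2.imwrite('pics/c2.png',np.hstack([cv2.resize(a[150:300,230:380],(400,400)),cv2.resize(b[170:280,230:340],(400,400))]))
```

```text
6.6417 [513.3 332.5 100.2] [0.8  1.   0.17]
7.25 gap 0.6574681117495892 [0.98 1.4  0.8 ]
7.9 gap 0.6558072758961374 [-0.36  1.14 -4.38]
```

View pics/c2.png

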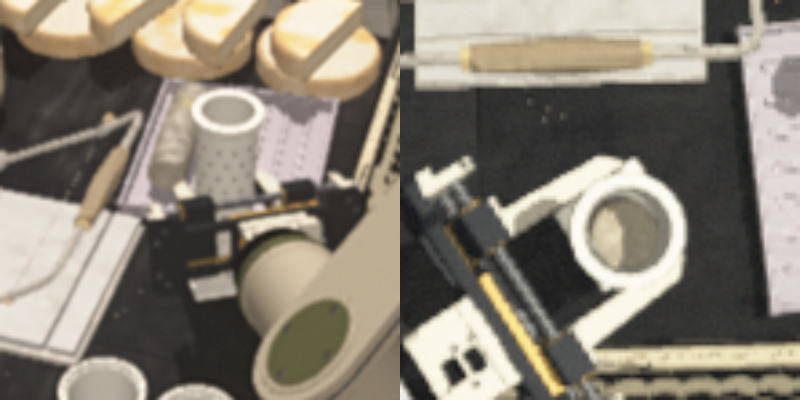

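Run:
```python
from h import *
g=M+[0,0,G]
def st(): print(round(readout.read_t(),2),readout.read_eef_pos().round(1),'gap',round(readout.read_finger_gap(),3),readout.read_contact_force().round(2),readout.read_ft_torque().round(3))
manip.line_to(g+[0,0,60],v=50,ori=tool(PSI,20)[1]); st()
manip.line_to(g+[0,0,90],v=35,ori=tool(PSI,50)[1]); st()
manip.line_to(g+[0,-20,110],v=35,ori=tool(PSI,80)[1]); st()
shot('side','s3');shot('top','t3')
a=cv2.imread('pics/s3.png');b=cv2.imread('pics/t3.png')
cv2.imwrite('pics/c3.png',np.hstack([cv2.resize(a[120:320,200:400],(400,400)),cv2.resize(b[110:290,210:390],(400,400))]))
```

```text
8.75 [513.  331.4 159.1] gap 0.658 [-0.73  0.41 -4.74] [0.778 0.414 0.032]
9.76 [512.7 331.7 188.7] gap 0.658 [ 0.18  0.83 -3.91] [0.296 0.099 0.072]
10.72 [513.  312.2 209.3] gap 0.66 [-0.74 -0.04 -4.04] [-0.118 -0.194 -0.04 ]
```

View pics/c3.png

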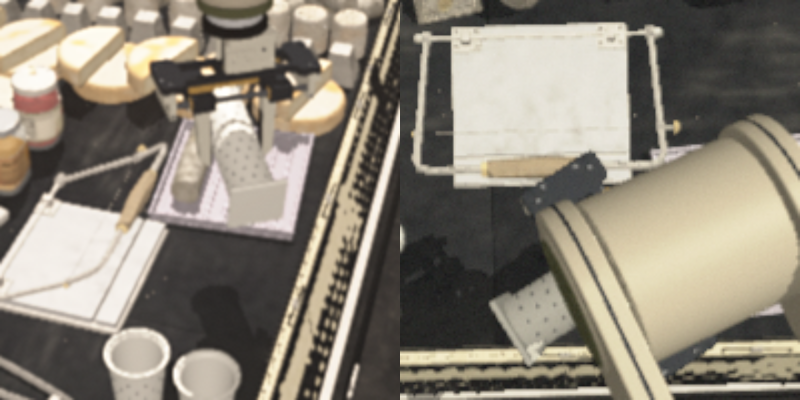

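Run:
```python
from h import *
s=load('s3');t=load('t3'); h,a,b=axes(PSI,80); T=np.array([513,312.2,209.3]); J=np.array([-h[1],h[0],0])
F=T-G*a; print(proj(s,[F]+[F+i*34*J+j*34*b for i,j in((1,1),(1,-1),(-1,-1),(-1,1))]).round(1).tolist())
def st(): print(round(readout.read_t(),2),readout.read_eef_pos().round(1),'gap',round(readout.read_finger_gap(),3),readout.read_contact_force().round(2),readout.read_ft_torque().round(3))
p,o=pour(-36,35,130,92); print(p)
manip.line_to(p,v=60,ori=o); st()
p,o=pour(-36,-15,60,102); manip.line_to(p,v=60,ori=o); st()
shot('side','s4');shot('top','t4')
a_=cv2.imread('pics/s4.png');b_=cv2.imread('pics/t4.png')
cv2.imwrite('pics/c4.png',np.hstack([cv2.resize(a_[120:320,200:400],(400,400)),cv2.resize(b_[110:290,260:440],(400,400))]))
s=load('s4'); h,a,b=axes(PP,102); T=readout.read_eef_pos(); J=np.array([-h[1],h[0],0])
F=T-G*a; print(proj(s,[F]+[F+i*34*J+j*34*b for i,j in((1,1),(1,-1),(-1,-1),(-1,1))]).round(1).tolist())
c3=cv2.imread('pics/s3.png')[170:260,290:380]; c4=cv2.imread('pics/s4.png')[150:240,280:370]
cv2.imwrite('pics/c5.png',np.hstack([cv2.resize(c3,(400,400)),cv2.resize(c4,(400,400))]))
```

```text
[[329.2, 222.6], [313.8, 234.5], [316.1, 215.1], [345.1, 210.3], [341.7, 229.7]]
[510.09474144 244.3364079  133.31545219]
12.68 [510.3 244.7 133.7] gap 0.659 [ 0.58  0.07 -3.8 ] [-0.441 -0.09   0.002]
14.07 [514.5 192.8  80.2] gap 0.659 [-0.09 -1.09 -4.16] [-0.58  -0.102  0.064]
[[320.6, 221.5], [306.8, 231.3], [308.3, 207.8], [334.9, 211.3], [332.8, 235.0]]
```

View pics/c4.png

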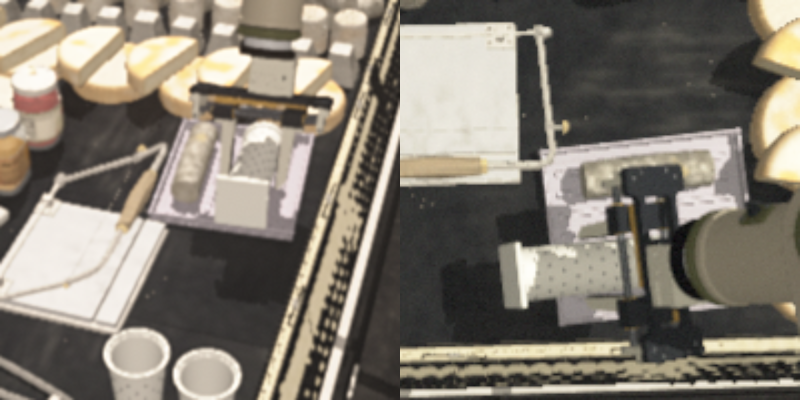

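View pics/c5.png

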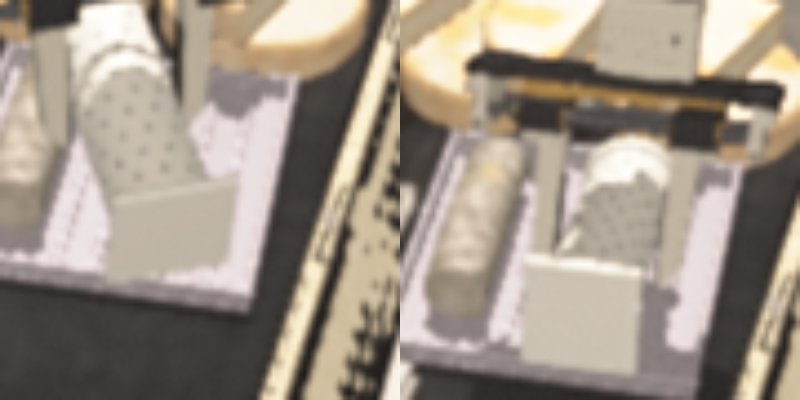

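Run:
```python
from h import *
def st(): print(round(readout.read_t(),2),readout.read_eef_pos().round(1),'gap',round(readout.read_finger_gap(),3),readout.read_contact_force().round(2),readout.read_ft_torque().round(3))
for y,z,th in ((-40,50,112),(-45,46,117),(-50,46,120),(-50,46,123)):
    p,o=pour(-36,y,z,th); 
    print(th,p.round()); manip.line_to(p,v=30,ori=o); manip.pause(.2); st()
shot('side','s6');shot('top','t6');shot('wrist','w6')
a_=cv2.imread('pics/s6.png');b_=cv2.imread('pics/w6.png')
cv2.imwrite('pics/c6.png',np.hstack([cv2.resize(a_[150:250,270:370],(400,400)),cv2.resize(b_,(400,300)).copy() if 0 else cv2.resize(b_[:, 70:490],(400,400))]))
```

```text
112 [517. 163.  86.]
15.53 [516.6 163.1  85.7] gap 0.657 [ 0.19  0.34 -4.46] [-0.727 -0.165 -0.023]
117 [517. 154.  89.]
16.19 [517.4 154.6  89.3] gap 0.661 [ 0.68 -0.33 -3.11] [-0.861 -0.114  0.065]
120 [518. 147.  93.]
16.82 [517.9 147.1  93.5] gap 0.656 [ 0.29  0.05 -3.33] [-0.905 -0.193  0.016]
123 [518. 144.  98.]
17.34 [518.2 144.5  97.8] gap 0.661 [ 0.24 -0.28 -4.4 ] [-0.88  -0.179  0.028]
```

View pics/c6.png

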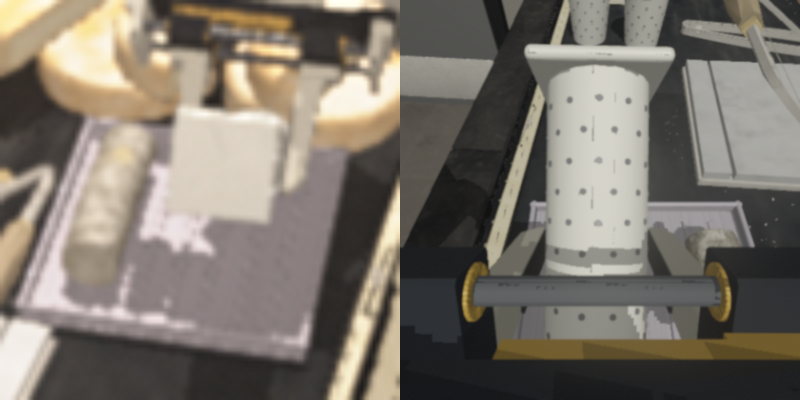

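Run:
```python
from h import *
def st(s=''): print(s,round(readout.read_t(),2),readout.read_eef_pos().round(1),'gap',round(readout.read_finger_gap(),3),readout.read_contact_force().round(2),readout.read_ft_torque().round(3))
for th in (125,127,129,131):
    p,o=pour(-36,-50,46,th); 
    manip.line_to(p,v=15,ori=o)
    for i in range(3): manip.pause(.12); st(th)
shot('side','s7');shot('top','t7');shot('wrist','w7')
a_=cv2.imread('pics/s7.png');b_=cv2.imread('pics/t7.png')
cv2.imwrite('pics/c7.png',np.hstack([cv2.resize(a_[150:250,270:370],(400,400)),cv2.resize(b_[150:280,310:440],(400,400))]))
```

```text
125 17.98 [518.3 142.4 100.4] gap 0.663 [ 0.29 -0.3  -3.86] [-0.832 -0.164  0.048]
125 18.1 [518.3 142.6 100.5] gap 0.656 [ 0.58 -0.02 -3.88] [-0.915 -0.164  0.039]
125 18.22 [518.3 142.6 100.5] gap 0.66 [ 0.9  -0.05 -3.15] [-0.785 -0.148 -0.024]
127 18.71 [518.5 140.5 103.2] gap 0.657 [ 0.61  0.32 -1.36] [-0.729 -0.152  0.023]
127 18.82 [518.5 140.6 103.3] gap 0.656 [-0.67  0.31 -2.19] [-0.726 -0.138 -0.018]
127 18.94 [518.5 140.7 103.3] gap 0.662 [ 0.17  0.45 -2.73] [-0.723 -0.199 -0.022]
129 19.43 [518.6 138.5 105.7] gap 0.655 [-0.13  0.44 -2.33] [-0.673 -0.125  0.048]
129 19.55 [518.6 138.6 105.8] gap 0.657 [-0.08  0.33 -2.17] [-0.727 -0.157  0.008]
129 19.67 [518.6 138.6 105.8] gap 0.662 [ 1.08 -0.24 -2.75] [-0.727 -0.143 -0.054]
131 20.16 [518.8 136.4 108.2] gap 0.661 [-0.69 -0.12 -2.3 ] [-0.682 -0.128  0.045]
131 20.27 [518.8 136.4 108.3] gap 0.66 [-0.79 -0.43 -2.04] [-0.722 -0.066  0.024]
131 20.39 [518.8 136.4 108.3] gap 0.657 [ 0.47  0.47 -2.36] [-0.703 -0.171 -0.016]
```

View pics/c7.png

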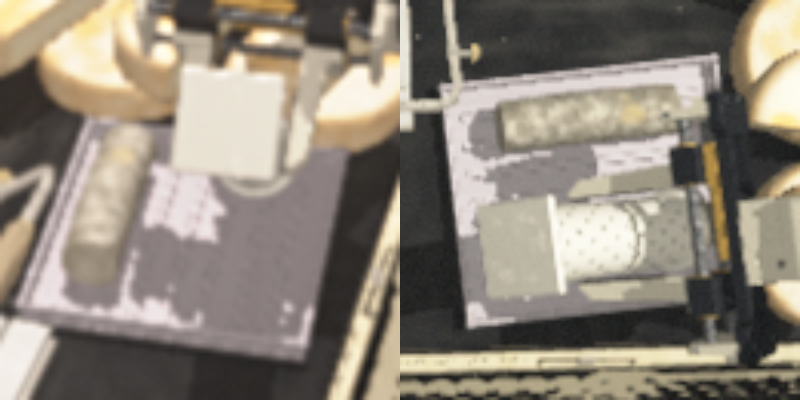

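Run:
```python
from h import *
def st(s=''): print(s,round(readout.read_t(),2),readout.read_eef_pos().round(1),'gap',round(readout.read_finger_gap(),3),readout.read_contact_force().round(2),readout.read_ft_torque().round(3))
p,o=pour(-36,-28,65,131); manip.line_to(p,v=40,ori=o); st()
p,o=pour(-36,-5,85,131); manip.line_to(p,v=40,ori=o); st()
manip.pause(.2);st()
shot('side','s8');shot('top','t8');shot('wrist','w8')
a_=cv2.imread('pics/s8.png');b_=cv2.imread('pics/t8.png')
cv2.imwrite('pics/c8.png',np.hstack([cv2.resize(a_[120:250,260:390],(400,400)),cv2.resize(b_[150:280,310:440],(400,400))]))
```

```text
21.42 [516.9 158.4 127.4] gap 0.659 [ 0.11  0.4  -1.74] [-0.562 -0.175 -0.031]
 22.32 [515.1 181.4 147.3] gap 0.656 [ 0.78  0.81 -1.39] [-0.527 -0.121 -0.058]
 22.52 [515.1 181.2 147.2] gap 0.658 [ 0.1   0.89 -2.41] [-0.527 -0.173 -0.069]
```

View pics/c8.png

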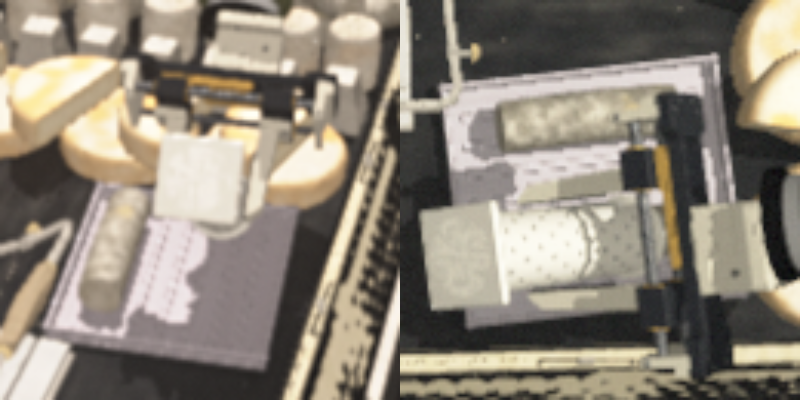

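View pics/w8.png

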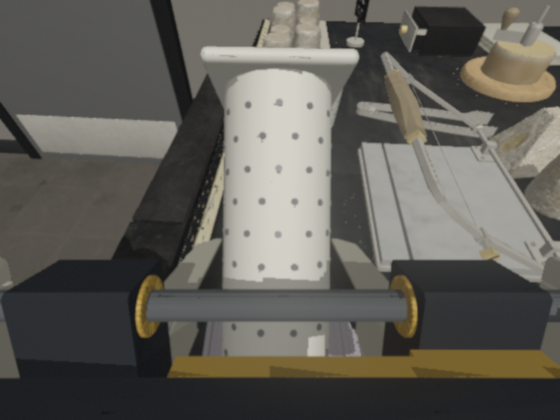

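Run:
```python
from h import *
def st(s=''): print(s,round(readout.read_t(),2),readout.read_eef_pos().round(1),'gap',round(readout.read_finger_gap(),3),readout.read_contact_force().round(2),readout.read_ft_torque().round(3))
p,o=pour(-36,15,66,115); manip.line_to(p,v=50,ori=o); st()
p,o=pour(-36,50,64,110); manip.line_to(p,v=100,ori=o); st()
p,o=pour(-36,100,62,105); manip.line_to(p,v=120,ori=o); st()
shot('side','s9');shot('top','t9')
a_=cv2.imread('pics/s9.png');b_=cv2.imread('pics/t9.png')
cv2.imwrite('pics/c9.png',np.hstack([cv2.resize(a_[150:280,260:390],(400,400)),cv2.resize(b_[150:280,310:440],(400,400))]))
```

```text
23.9 [512.4 215.5 106.2] gap 0.657 [ 0.06  1.2  -1.96] [-0.37  -0.111 -0.003]
 24.44 [509.2 253.7  96.6] gap 0.657 [ 0.27  0.68 -3.28] [-0.328 -0.128 -0.002]
 25.03 [505.2 305.5  86.5] gap 0.659 [ 0.19 -0.03 -2.59] [-0.374 -0.115  0.003]
```

View pics/c9.png

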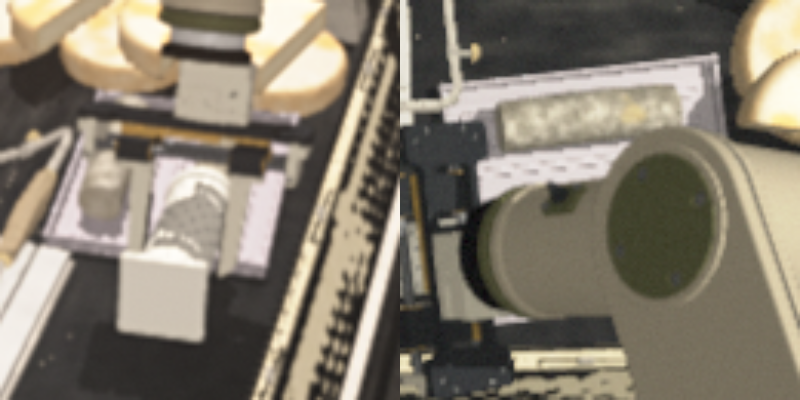

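Run:
```python
from h import *
def st(s=''): print(s,round(readout.read_t(),2),readout.read_eef_pos().round(1),'gap',round(readout.read_finger_gap(),3),readout.read_contact_force().round(2),readout.read_ft_torque().round(3))
p,o=pour(-36,150,64,104); manip.line_to(p,v=80,ori=o); st(); manip.pause(.3)
st()
shot('side','s10');shot('top','t10')
a_=cv2.imread('pics/s10.png');b_=cv2.imread('pics/t10.png')
cv2.imwrite('pics/c10.png',np.hstack([cv2.resize(a_[150:280,260:390],(400,400)),cv2.resize(b_[150:280,310:440],(400,400))]))
```

```text
25.92 [500.9 356.2  86.8] gap 0.663 [-0.65  0.17 -1.21] [-0.444 -0.162  0.021]
 26.22 [501.3 355.8  86.9] gap 0.658 [-0.1   0.26 -1.63] [-0.409 -0.129  0.002]
```

View pics/c10.png

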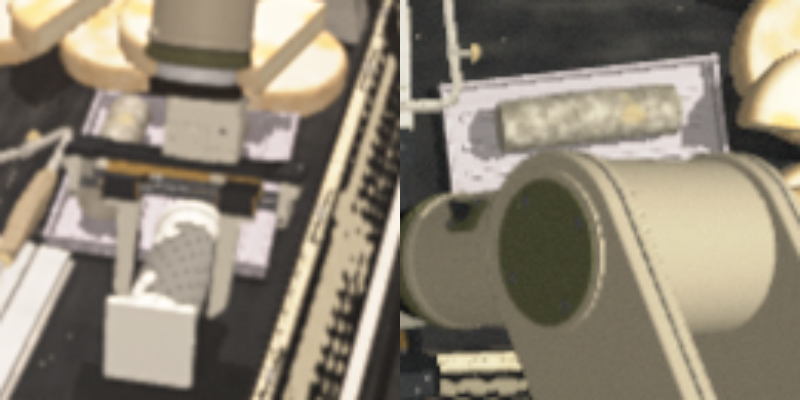

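Run:
```python
from h import *
def st(s=''): print(s,round(readout.read_t(),2),readout.read_eef_pos().round(1),'gap',round(readout.read_finger_gap(),3),readout.read_contact_force().round(2),readout.read_ft_torque().round(3))
o=tool(-87,90)[1]
manip.line_to([508,378,100],v=40,ori=o); st()
d=shot('side','s11')
manip.line_to([508,378,50],v=80); st()
a=axes(-87,90)[1];F=np.array([508,378,100])-G*a; h=hv(-87);J=np.array([-h[1],h[0],0])
print(proj(d,[F+i*34*J+j*34*Zv for i,j in((1,1),(1,-1),(-1,-1),(-1,1))]).round(1).tolist())
a_=cv2.imread('pics/s11.png')
cv2.imwrite('pics/c11.png',cv2.resize(a_[150:300,240:390],(600,600)))
```

```text
27.12 [507.6 377.8  99.5] gap 0.659 [-0.39  0.36 -2.52] [-0.317 -0.083 -0.044]
 27.95 [508.2 378.2  50.2] gap 0.659 [-0.18  0.49 -1.74] [-0.249 -0.116 -0.014]
[[287.1, 258.5], [287.3, 279.5], [315.6, 284.6], [316.3, 263.5]]
```

View pics/c11.png

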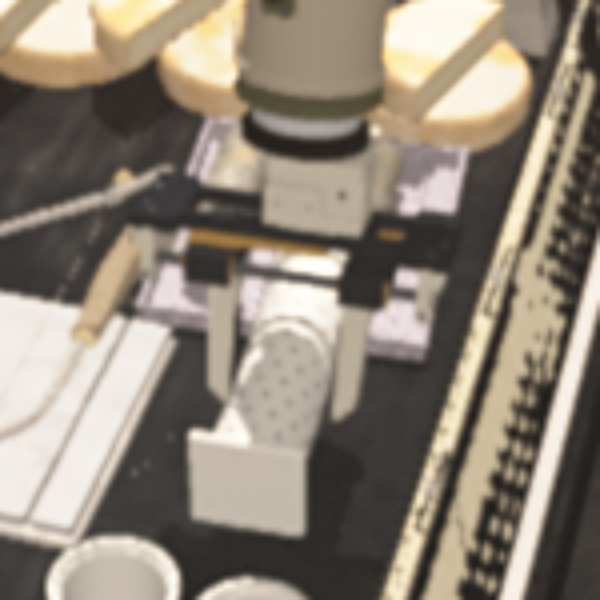

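Run:
```python
from h import *
def st(s=''): print(s,round(readout.read_t(),2),readout.read_eef_pos().round(1),'gap',round(readout.read_finger_gap(),3),readout.read_contact_force().round(2),readout.read_ft_torque().round(3))
for z in (37,34.5,33.5):
    manip.line_to([508,378,z],v=20); st(z)
claw.grip(1.0); st('open')
d=tool(-87,90)[0]; p=np.array([508,378,33.5])
manip.line_to(p-d*90,v=80); st()
manip.line_to(p-d*90+np.array([-60,40,180]),v=200)
q=readout.read_joint_pos(); q[0]=1.7; manip.goto_joints(q); st()
shot('side','s12');shot('top','t12')
a_=cv2.imread('pics/s12.png');b_=cv2.imread('pics/t12.png')
cv2.imwrite('pics/c12.png',np.hstack([cv2.resize(a_[150:350,220:420],(400,400)),cv2.resize(b_[120:280,160:440],(400,229)) if 0 else cv2.resize(b_[90:290,240:440],(400,400))]))
```

```text
37 28.75 [508.1 378.   37. ] gap 0.658 [-0.29 -0.34 -2.05] [-0.201 -0.122  0.   ]
34.5 29.02 [508.  378.   34.5] gap 0.663 [ 0.84  0.08 -0.79] [-0.213 -0.1    0.039]
33.5 29.27 [508.2 378.1  33.8] gap 0.66 [-0.59 -0.46 -0.2 ] [-0.064 -0.131  0.008]
open 29.99 [508.  378.   33.5] gap 0.995 [-1.01 -0.43  0.85] [-0.229 -0.1   -0.052]
 31.27 [508.7 354.6 119.6] gap 0.997 [0.56 0.38 0.12] [-0.181 -0.08  -0.011]
 34.79 [-208.   560.   298.5] gap 1.006 [ 0.33 -0.43 -0.15] [-0.006 -0.256  0.   ]
```

View pics/c12.png

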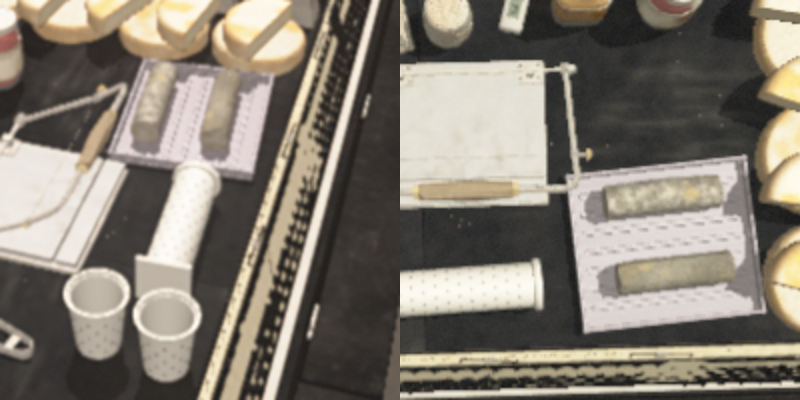

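Run:
```python
from h import *
d=load('t12')
f=lambda u,v:((u-400)/2+240,v/2+90)
def tr(P): r=P-TC; return np.round([r@EX,r@EY],1)
c=[onz(d,*f(u,v),26) for u,v in ((616,268),(732,252),(735,279),(618,293))]
print([tr(x) for x in c],'centre',tr(np.mean(c,0)))
print('mouth',onz(d,*f(538,285),33).round(1),tr(onz(d,*f(541,285),33)))
a=cv2.imread('pics/t0.png') if 0 else load('top0')['pixels']; b=d['pixels']
diff=cv2.absdiff(a,b).max(2)
for n,(r0,r1,c0,c1) in dict(first=(170,200,335,405),sm=(195,275,170,218)).items(): print(n,'mean diff',diff[r0:r1,c0:c1].mean(),diff[r0:r1,c0:c1].max())
```

```text
[array([-24.3,  67.8]), array([-20.2, -79.7]), array([-54.2, -79.2]), array([-55.7,  69. ])] centre [-38.6  -5.5]
mouth [508.3 282.5  33. ] [-35.1 164.4]
first mean diff 2.7342857142857144 18
sm mean diff 3.095572916666667 15
```

Log centre at tray (-39, -5) mm, in the groove and level; the mould's mouth is about 50 mm clear of the tray; the bystanders have not moved.

```bash
python3 -c "
from h import *
print(readout.read_t()); print(ticket.sign_off())"
```

```text
34.8917
the job is handed in; nothing more can be done
None
```

The log now lies in the tray's free part and the empty mould lies on the slate. I handed the job in at 34.9 s, and no verdict was reported.

**What I did:**
- I gripped the mould from the side about 100 mm up, lifted it and tilted it over in the air, then carried it to the tray. I did not rest it on the slate first.
- Over the groove at tray x = -36 mm I tipped the mouth down, with the mouth about 46 mm high. The log began to slide at about 36° below level.
- I drew the mould back off the log while lowering its angle, so the rear end had only a short drop. I then laid the mould on the slate and backed the arm away.

**Last checks, from the final pictures:**
- **Fresh log:** it lies flat in its groove with its centre at about x = -39, y = -5 mm in the tray frame. The limits are -90 to +30 and ±60 mm. I did not measure its height on its own.
- **Mould:** it lies on the slate with its mouth about 50 mm from the tray edge.
- **First log and short moulds:** the image regions around them are unchanged from the first picture.

**Disagreed or not seen:**
- **Grip opening:** it read about 61 mm on a tube given as 56 mm. The foot's corners stayed within about 2 px of where I predicted, so there was no visible slip.
- **Log leaving the mould:** the arm blocked the view, so I judged this from the drop in wrist force. The final picture confirmed the log was out.

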